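Open the autosampler hood and bring the sample drum's flat up

ROBOT

A 6-joint arm with a two-finger parallel gripper is mounted at the origin on the work surface. World frame = base frame: x ahead of the robot, y to its left, z up, the work surface at z = 0. Lengths are in m, angles in rad, forces in N, time in s.
With the tool pointing down it reaches from about 0.225 to 0.875 m from the base axis. Payload 3.4 kg.
Tool frame: the origin (TCP) lies between the finger pads; the fingertips stand 19 mm ahead of it and the grasp point (between the pads) is the TCP; z points along the fingers, y is the line along which they close (so a half turn about z gives the same grasp; the last joint's range is limited). The gripper opens to 85 mm and grips with 20 to 120 N. Pads are 22 mm wide; open, the fingers measure 114 mm over their backs; the gripper's body (76 mm by 85 mm) begins 54 mm behind the grasp point. The pads swing forward as they close: fully open they stand 13 mm farther back than shut.
Start: joints at [1.175, 0.276, 1.505, -0, 1.361, -0.121], TCP at [0.156, 0.553, 0.25] pointing down, gripper open.
Joint ranges: [-2.89, 2.89], [-0.75, 2.08], [0.22, 2.7], [-1.18, 4.32], [0.11, 2.71], [-2.7, 2.7]. Speed limits (rad/s): [2.57, 2.57, 3.14, 3.14, 3.14, 3.14].

INTERFACE

Orientations are given as a unit quaternion [w, x, y, z].
In Python, from rig import get_state, imaging, ticket gives the robot as it stands. The module is installed in compiled form; this text tells all that it offers.
- The arm moves only by the shell command python3 -m inch 'ROWS' [FORCE]. ROWS is JSON, a list of rows, each an object with "claw": the opening, from -1 (shut) to 1 (fully open); "travel": the shift along the world's x, y, z in units of 200 mm (1.0 is 200 mm), a list of three; "turn": the turn about the world's z in units of 180 degrees (1.0 is 180 degrees). A call has 1 to 5 rows; each row is the pose to reach, as a shift and turn from the pose commanded when the call began, turning the shorter way round; what a row does not reach only later rows make up. A row lasts 1/10 s, in which the tool goes at most 50 mm and 8.59 degrees, less where a joint would pass 70% of its speed; a pose out of reach is approached as far as the arm can. A call with a number of a shift or a turn outside -1 to 1 is refused whole. A call with a gripper value outside its range is refused whole. The fingers move at their own pace and stop on an object; FORCE is the grip in N (left out, the last holds). Time passes only in rows, so rows that repeat a pose let the fingers close. It gives the time, the measured TCP pose, the force, the opening and the grip force at its end, in the units of the state.
- get_state(): the state, without advancing time (a new reading comes with each control period).
- imaging.get_image(name): name is "scene" or "top" or "wrist"; returns the picture (480x640x3 uint8, red, green, blue); there is no depth.
- imaging.camera_params(name): a dict with "camera_matrix" (3x3 intrinsics, pixels), "cam_to_world" (4x4, takes a point from camera to world coordinates); the wrist camera has in their place "T_tool_cam" (4x4, takes a point from camera to tool coordinates, whose origin is the TCP and whose axes are the flange's). Camera axes: x right, y down, z forward; pixel columns grow to the right and rows downward; lengths in m; the calibration is good to about 2 mm. A picture is of the moment at which its call begins: read the wrist's pose just before it. camera_params takes no time and is no camera call.
- ticket.sign_off(): hands the job in; it is judged then, once.
The state is a dict: "clock": time; "qpos": joint angles; "qd": joint speeds; "effort": joint torques, N m; "position": TCP position; "ee_rot": TCP orientation; "contact_force": force on the tool from outside, world axes, zero at the start; "moment": the same for the moment, N m; "width": finger opening in m; "gripper_force": force on a finger pad.
Only numpy, scipy, OpenCV 4.12 (cv2) and the standard library are available. Lean on these libraries where they do the work, as an engineer would, in place of code of your own. Each camera call takes 0.05 s, during which the arm holds its last target. There are 200 camera calls.

TASK

Get the autosampler ready for loading: swing its black hood up past its balance point until the springs hold it fully open on their own, and let go of it. Then roll the metal drum in the V-blocks inside until its flat, with the row of wells, faces straight up. Leave the three small glass vials standing upright.

Things in the scene. Friction and masses are not known exactly. Their poses are not given: they have to be found in the camera images.
- sampler: The autosampler, a fixed white case. Origin: on the bench under the middle of its open chamber. x axis from its front (the hood's lip, facing the robot's left) to its back (hinge), y to its left (away from the robot), z up. Lengths elsewhere are in this frame. A control console of the chamber's height fills y = 130 to 210 mm; a vial stands on it. Nothing stands within 40 mm of the lip's front.
- chamber_rim (a point): Centre of the chamber's mouth, 110 mm above the bench, axes as the sampler's. The chamber is an open box, outside 200 mm (x) by 260 mm (y), walls 8 mm, its floor 20 mm above the bench. The hood covers it when shut.
- hood_hinge (a point): Middle of the hood's hinge line, which runs along y at x = 95, z = 112 mm; axes as the sampler's. The hood is a flat black plate with thin aluminium edges and an aluminium strip at its front, no handle: 230 mm from hinge to front edge, 250 mm wide (y), 8 mm thick; shut it lies level, its underside at z = 112 mm.
- hood (a joint): Hood angle, rad: 0 shut (the start), 1.5 fully open against its stop, just short of upright. Gas struts help: below a balance angle, somewhere from 1.05 to 1.3 as the hood's unknown weight varies, it falls shut; above it the struts carry it to 1.5 and hold it there. Lifting at the lip takes 0.2 to 1.5 N.
- hood_lip (a point): Middle of the hood's front lower edge; shut it is at x = -135, z = 112 mm. Its x axis points along the hood to the hinge, y along the edge. The hood's front strip overhangs the front wall by 35 mm as a lip: shut fingers, tilted forward about 40 degrees, get under it to lift it, and later push the underside towards the back.
- drum (a joint): Angle of the sample drum about its axis, rad: 0 and 6.283 are flat straight up, 3.14 flat down. It grows when the drum's top moves to the back (sampler +x). It turns freely past these values, held only by light friction (0.03 N m, 1.3 N at its surface), and stays where it is left. It starts anywhere from 1.0 to 5.28.
- drum_axis (a point): Fixed point on the drum's axis, half-way along: x = -12, y = 0, z = 78 mm; axes as the sampler's. The drum is an aluminium bar, radius 24 mm, along y from -94 to 94 mm, captive in steel V-blocks (|y| = 78 to 92 mm), its top at z = 102 mm. Round where |y| is 33 to 94 mm: a fingertip pressed lightly there and dragged along x rolls it 1 rad per 24 mm, less if it slips.
- drum_flat (a point): Centre of the drum's one flat, 20 mm from the drum's axis; z axis straight out of the flat, y along the drum. The flat spans the middle 66 mm of the drum and is 27 mm wide, with a row of five dark 9 mm wells.
- vial_a_mid (a point): small closed glass vial with a white cap, 22 mm across, 42 mm tall, standing upright; point at its centre, half-way up, z axis up along the vial; this one stands on the console.
- vial_b_mid (a point): small closed glass vial with a white cap, 22 mm across, 42 mm tall, standing upright; point at its centre, half-way up, z axis up along the vial; on the bench beyond the hinge side of the autosampler.
- vial_c_mid (a point): small closed glass vial with a white cap, 22 mm across, 42 mm tall, standing upright; point at its centre, half-way up, z axis up along the vial; on the bench, well out from the lip side of the autosampler.

How it is judged:
On the way, in this order (a step that is already met when the one before it is completed fails the run):
1. the hood stands open on its own: beyond 1.35 rad and still, with the robot touching nothing (value of joint hood above 1.35 rad and velocity of joint hood below 0.1 rad/s and contact force between each of the arm, the fingers and anything else below 0.3 N), for 0.2 s.
2. the drum's flat faces up within 0.14 rad (8 degrees) (angle between drum_flat's own z axis and vertical below 0.14 rad), for 0.2 s.
At the end, for the whole second after the job is handed in: The hood stands open beyond 1.35 rad, held by its struts; the drum is at rest with its flat facing up within 0.14 rad (8 degrees); all three vials stand upright (tilted less than 0.3 rad) (value of joint hood above 1.35 rad and angle between drum_flat's own z axis and vertical below 0.14 rad and velocity of joint drum between -0.05 and 0.05 rad/s and angle between each of vial_a_mid, vial_b_mid, vial_c_mid's own z axis and vertical below 0.3 rad); the robot touches nothing.
It fails at once if a vial is knocked over (angle between any of vial_a_mid, vial_b_mid, vial_c_mid's own z axis and vertical above 0.6 rad).
It also fails if it takes over 51 s, if anything falls off the work surface, if the arm or the gripper's body presses on something with over 40 N, if the wrist force passes 120 N, or if a joint passes its speed limit or range.

## Working session

There is one attempt and no reset: what is moved stays moved. The work goes in short steps, Python scripts to look and compute and a shell command to move; the robot and the scene stay as the last step left them, time stands still between calls to the robot, and variables do not carry over. Pictures are saved under pics/ and viewed, at most 10 in all, crops included, and the job is handed in when it is done.

```bash
mkdir -p pics; cat > h.py <<'E'
import numpy as np,cv2
from rig import get_state,imaging
def snap(n,f):
    im=imaging.get_image(n); cv2.imwrite('pics/'+f+'.png',cv2.cvtColor(im,cv2.COLOR_RGB2BGR)); return im
def cam(n): 
    p=imaging.camera_params(n); return np.array(p['camera_matrix']),np.array(p['cam_to_world'])
def plane(n,uv,z):
    K,T=cam(n); d=T[:3,:3]@np.linalg.solve(K,[uv[0],uv[1],1]); o=T[:3,3]; return o+d*(z-o[2])/d[2]
def proj(n,P):
    K,T=cam(n); c=T[:3,:3].T@(np.array(P)-T[:3,3]); q=K@c; return q[:2]/q[2]
E
python3 - <<'E'
from h import *
a=snap('scene','s1');b=snap('top','t1')
cv2.imwrite('pics/st1.png',cv2.cvtColor(cv2.resize(np.vstack([a,b]),(0,0),fx=.62,fy=.62),cv2.COLOR_RGB2BGR))
for n in('scene','top'):
    K,T=cam(n);print(n,K.round(1).tolist(),T.round(3).tolist())
s=get_state();print(s)
E
```

```text
scene [[565.4, 0.0, 317.6], [0.0, 565.4, 239.4], [0.0, 0.0, 1.0]] [[-0.814, 0.409, -0.412, 1.095], [0.58, 0.548, -0.602, 0.724], [-0.02, -0.73, -0.684, 0.866], [0.0, 0.0, 0.0, 1.0]]
top [[481.9, 0.0, 319.4], [0.0, 481.9, 235.1], [0.0, 0.0, 1.0]] [[-0.006, -0.989, 0.148, 0.467], [-1.0, 0.005, -0.004, 0.041], [0.003, -0.148, -0.989, 1.168], [0.0, 0.0, 0.0, 1.0]]
{'clock': 0.1, 'qpos': array([ 1.17499274e+00,  2.76555440e-01,  1.50595828e+00,  5.14686759e-06,
        1.36073196e+00, -1.21005293e-01]), 'qd': array([ 0.00134854, -0.00138325, -0.00356839, -0.00046842,  0.00115936,
        0.00020278]), 'effort': array([ 2.10058373e-03, -4.17704058e+01, -2.46406764e+01, -1.14074899e-04,
        5.86776267e-03,  2.63137019e-05]), 'position': array([0.15586974, 0.55303035, 0.24953192]), 'ee_rot': array([-2.13638879e-04,  1.36967728e-01,  9.90575165e-01, -7.98429930e-04]), 'contact_force': array([ 0.07457454, -0.23523317, -0.06927659]), 'moment': array([-0.03743421, -0.01225461, -0.02505988]), 'gripper_force': 0.0, 'width': 0.08572850132063417}
```

View pics/t1.png

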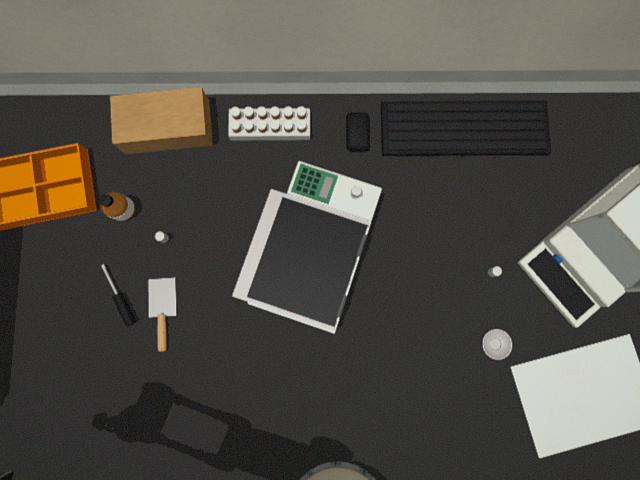

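View pics/s1.png

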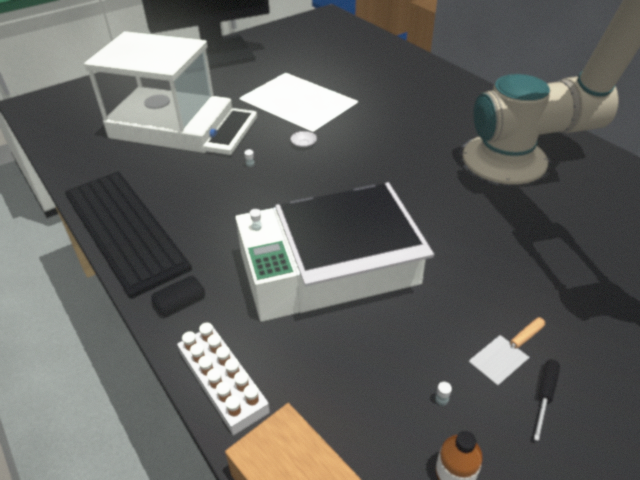

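The top view shows the sampler with its lip on the left (edge from about (272,191) to (234,297)), the hinge on the right, the console at the top, and vials near (356,191), (161,236) and (495,271). The scene view agrees. I'll zoom in for the corners.

```bash
python3 - <<'E'
from h import *
t=cv2.imread('pics/t1.png');s=cv2.imread('pics/s1.png')
a=cv2.resize(t[150:340,220:400],None,fx=2.9,fy=2.9,interpolation=cv2.INTER_CUBIC)[:540]
b=cv2.resize(s[175:325,225:445],(400,273),interpolation=cv2.INTER_CUBIC)
a=cv2.resize(t[150:340,220:400],(540,570),interpolation=cv2.INTER_CUBIC)  # x3
cv2.imwrite('pics/c1.png',a)
E
```

```text
(no output)
```

View pics/c1.png

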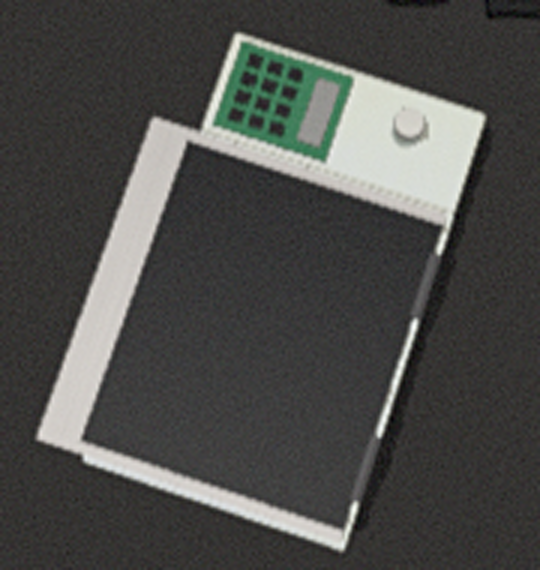

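The crop shows the hood's lip corners at (153,117) and (38,440), its hinge-side corners near (447,213) and (345,530), and the console's far corners at (236,33) and (486,113). I'll fit the pose to these.

```bash
python3 - <<'E'
from h import *
W=[];M=[]
for (u,v),z,m in [((153,117),.12,(-.135,.125)),((38,440),.12,(-.135,-.125)),((447,213),.12,(.095,.125)),((345,530),.12,(.095,-.125)),((236,33),.11,(-.1,.21)),((486,113),.11,(.1,.21))]:
    W.append(plane('top',(220+(u+.5)/3-.5,150+(v+.5)/3-.5),z)[:2]);M.append(m)
W=np.array(W);M=np.array(M)
cw,cm=W.mean(0),M.mean(0)
H=(M-cm).T@(W-cw);th=np.arctan2(H[0,1]-H[1,0],H[0,0]+H[1,1]);R=np.array([[np.cos(th),-np.sin(th)],[np.sin(th),np.cos(th)]])
t=cw-R@cm
print('th',np.degrees(th),'t',t,'res mm',((W-(M@R.T+t))*1e3).round(1).tolist())
np.savez('pose.npz',R=R,t=t)
S=lambda p:np.r_[R@np.array(p[:2])+t,p[2]]
for p in [(-.135,.125,.12),(-.135,-.125,.12),(-.1,.21,.11),(.1,.21,.11),(-.1,-.125,0.11)]: print(p,S(p).round(3),'scene px',proj('scene',S(p)).round(1))
for n,uv in [('b',(495,271)),('c',(161,236))]:
    w=plane('top',uv,.042);print(n,w.round(3),(R.T@(w[:2]-t)).round(3))
w=plane('top',(220+410/3,150+122/3),.152);print('a',w.round(3),(R.T@(w[:2]-t)).round(3))
E
```

```text
th -108.47201669172576 t [0.56770098 0.0565879 ] res mm [[-0.3, -0.2], [-1.0, 1.1], [-1.1, 0.8], [6.9, -0.9], [-2.4, -1.3], [-2.1, 0.5]]
(-0.135, 0.125, 0.12) [0.729 0.145 0.12 ] scene px [304.9 282.6]
(-0.135, -0.125, 0.12) [0.492 0.224 0.12 ] scene px [433. 252.]
(-0.1, 0.21, 0.11) [0.799 0.085 0.11 ] scene px [254.7 283.5]
(0.1, 0.21, 0.11) [ 0.735 -0.105  0.11 ] scene px [233.9 215.1]
(-0.1, -0.125, 0.11) [0.481 0.191 0.11 ] scene px [424.5 243.7]
b [ 0.548 -0.374  0.042] [0.415 0.118]
c [0.635 0.41  0.042] [-0.357 -0.048]
a [ 0.715 -0.044  0.152] [0.049 0.172]
```

```bash
python3 - <<'E'
from h import *
p=imaging.camera_params('wrist');print(p)
snap('wrist','w1')
R,t=[np.load('pose.npz')[k] for k in 'Rt']; t=np.array([.5665,.0565]); np.savez('pose.npz',R=R,t=t)
for p in [(-.17,0),(-.135,0),(-.012,.05),(-.012,-.05)]: print(p,(R@p+t).round(4))
E
```

```text
{'camera_matrix': array([[342.70170975,   0.        , 311.10562034],
       [  0.        , 342.70170975, 238.60363269],
       [  0.        ,   0.        ,   1.        ]]), 'T_tool_cam': array([[ 2.75440577e-04, -9.62744704e-01, -2.70411831e-01,
         6.74851484e-02],
       [ 9.99999835e-01,  4.01262621e-04, -4.10015090e-04,
         1.25579077e-03],
       [ 5.03246017e-04, -2.70411674e-01,  9.62744656e-01,
        -1.22543059e-01],
       [ 0.00000000e+00,  0.00000000e+00,  0.00000000e+00,
         1.00000000e+00]])}
(-0.17, 0) [0.6204 0.2177]
(-0.135, 0) [0.6093 0.1845]
(-0.012, 0.05) [0.6177 0.052 ]
(-0.012, -0.05) [0.5229 0.0837]
```

View pics/w1.png

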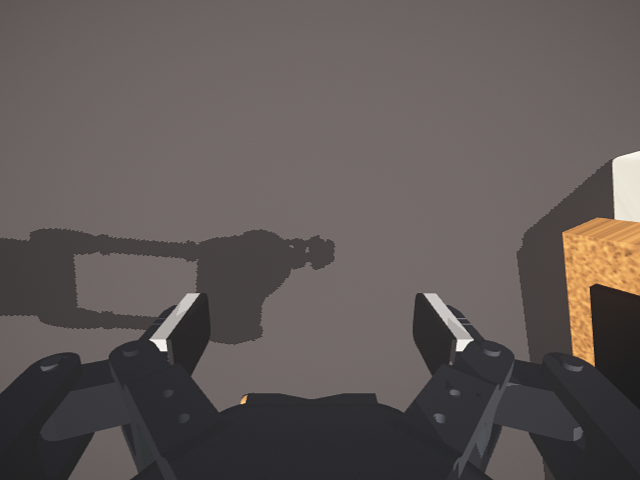

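The wrist view shows the open two-finger gripper with the camera on its tool +x side. I'll turn it so the camera trails behind the push. Because the tool can't tilt here, I'll raise the lip by friction: press the shut fingers' flat side against its front edge and follow the arc.

```bash
python3 -m inch '[{"claw":-1,"travel":[0.19,-0.13,0],"turn":-0.046},{"claw":-1,"travel":[0.38,-0.26,0],"turn":-0.092},{"claw":-1,"travel":[0.57,-0.4,0],"turn":-0.138},{"claw":-1,"travel":[0.76,-0.53,0],"turn":-0.184},{"claw":-1,"travel":[0.95,-0.66,0],"turn":-0.23}]'; python3 -m inch '[{"claw":-1,"travel":[0.19,-0.13,0],"turn":-0.046},{"claw":-1,"travel":[0.38,-0.26,0],"turn":-0.092},{"claw":-1,"travel":[0.57,-0.4,0],"turn":-0.138},{"claw":-1,"travel":[0.76,-0.53,0],"turn":-0.184},{"claw":-1,"travel":[0.95,-0.66,0],"turn":-0.23}]'; python3 -c "
from h import *
print(get_state())"
```

```text
clock: 0.65
position: [0.3471, 0.4201, 0.2501]
ee_rot: [-0.0, 0.481, 0.877, -0.0]
contact_force: [-0.1, 0.7, 0.2]
width: 0.0124
gripper_force: 0.0
clock: 1.15
position: [0.5373, 0.288, 0.2501]
ee_rot: [-0.0, 0.76, 0.65, -0.0]
contact_force: [0.3, 0.0, -0.4]
width: -0.0003
gripper_force: 0.0
{'clock': 1.15, 'qpos': array([3.77931898e-01, 3.28449400e-01, 1.42846289e+00, 1.81122387e-04,
       1.38508915e+00, 5.33301956e-01]), 'qd': array([-0.65077465,  0.30468673, -0.45346378,  0.00557258,  0.14008043,
        0.78505986]), 'effort': array([  1.95812032, -47.42085457, -23.18339467,  -0.21755175,
         0.09223738,  -0.66763395]), 'position': array([0.53726472, 0.28803866, 0.25005992]), 'ee_rot': array([-1.50394668e-04,  7.59861411e-01,  6.50085061e-01, -1.64557723e-04]), 'contact_force': array([ 0.25296457,  0.04191394, -0.40383983]), 'moment': array([ 0.00840291, -0.02183843,  0.02014292]), 'gripper_force': 0.0, 'width': -0.00025249356147295565}
```

```bash
python3 -m inch '[{"claw":-1,"travel":[0.2,-0.15,0],"turn":-0.03},{"claw":-1,"travel":[0.43,-0.3,0],"turn":-0.055},{"claw":-1,"travel":[0.43,-0.32,-0.23],"turn":-0.055},{"claw":-1,"travel":[0.43,-0.32,-0.46],"turn":-0.055},{"claw":-1,"travel":[0.43,-0.32,-0.68],"turn":-0.055}]'; python3 -m inch '[{"claw":-1,"travel":[0,0,0],"turn":0}]'; python3 - <<'E'
from h import *
R,t=[np.load('pose.npz')[k] for k in 'Rt']
s=get_state();print(s['position'],R.T@(s['position'][:2]-t))
from scipy.spatial.transform import Rotation as Ro
q=s['ee_rot'];r=Ro.from_quat([q[1],q[2],q[3],q[0]]);print(np.degrees(np.arctan2(*r.as_matrix()[[1,0],0])))
a=snap('scene','s2')
cv2.imwrite('pics/s2c.png',cv2.resize(cv2.cvtColor(a[120:370,220:540],cv2.COLOR_RGB2BGR),(768,600)))
E
```

```text
clock: 1.65
position: [0.6223, 0.2245, 0.1123]
ee_rot: [-0.0, 0.812, 0.584, -0.0]
contact_force: [0.3, 0.4, -1.1]
width: -0.0001
gripper_force: 0.0
clock: 1.75
position: [0.6171, 0.2238, 0.1071]
ee_rot: [-0.003, 0.811, 0.584, -0.007]
contact_force: [-0.7, -0.6, -1.1]
width: 0.0003
gripper_force: 0.0
[0.617088   0.22378813 0.10714483] [-0.17469757 -0.00502218]
71.52177715928798
```

View pics/s2c.png

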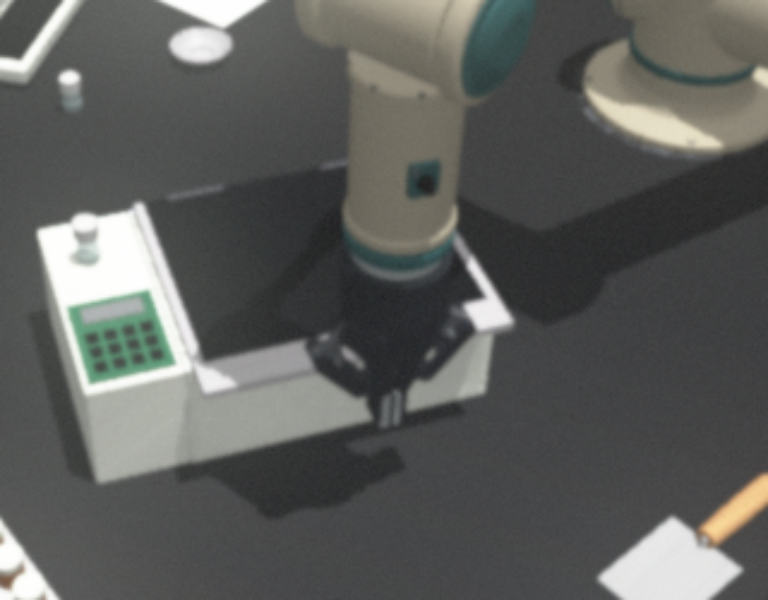

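The scene shows the shut fingers in front of the lip, around (390,400) in the crop, with all clear. I'll push into contact.

```bash
python3 -m inch '[{"claw":-1,"travel":[-0.025,-0.08,0],"turn":0},{"claw":-1,"travel":[-0.04,-0.12,0],"turn":0},{"claw":-1,"travel":[-0.05,-0.15,0],"turn":0},{"claw":-1,"travel":[-0.053,-0.16,0],"turn":0}]'; python3 -m inch '[{"claw":-1,"travel":[0,0,0],"turn":0}]'
```

```text
clock: 2.2
position: [0.6137, 0.1965, 0.1175]
ee_rot: [-0.001, 0.812, 0.583, 0.006]
contact_force: [2.2, 13.0, 0.1]
width: -0.0001
gripper_force: 6.2
clock: 2.3
position: [0.6137, 0.1966, 0.1175]
ee_rot: [-0.001, 0.812, 0.584, 0.006]
contact_force: [2.3, 9.3, 0.8]
width: -0.0
gripper_force: 4.4
```

```bash
python3 -m inch '[{"claw":-1,"travel":[-0.003,-0.01,0],"turn":0},{"claw":-1,"travel":[-0.004,-0.012,0.03],"turn":0},{"claw":-1,"travel":[-0.005,-0.014,0.06],"turn":0},{"claw":-1,"travel":[-0.006,-0.016,0.09],"turn":0},{"claw":-1,"travel":[-0.007,-0.02,0.12],"turn":0}]'; python3 - <<'E'
from h import *
print(get_state()['contact_force'])
a=snap('scene','s3')
cv2.imwrite('pics/s3c.png',cv2.resize(cv2.cvtColor(a[120:370,220:540],cv2.COLOR_RGB2BGR),(768,600)))
E
```

```text
clock: 2.8
position: [0.6132, 0.1949, 0.1421]
ee_rot: [-0.002, 0.812, 0.584, 0.008]
contact_force: [3.0, 13.5, 0.4]
width: -0.0001
gripper_force: 6.9
[ 2.98110094 13.48030707  0.41545409]
```

View pics/s3c.png

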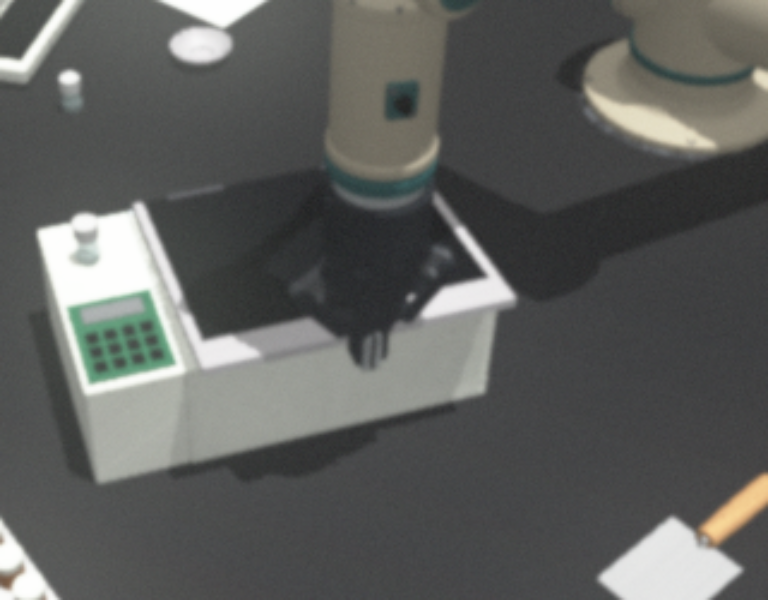

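The lip has risen with the finger: its corner moved from (210,390) to (207,365), at about 13 N. I'll continue the arc.

```bash
python3 -m inch '[{"claw":-1,"travel":[-0.003,-0.010,0.055],"turn":0},{"claw":-1,"travel":[-0.006,-0.019,0.108],"turn":0},{"claw":-1,"travel":[-0.010,-0.031,0.165],"turn":0},{"claw":-1,"travel":[-0.015,-0.045,0.22],"turn":0},{"claw":-1,"travel":[-0.021,-0.062,0.274],"turn":0}]'
```

```text
clock: 3.35
position: [0.6087, 0.1823, 0.1977]
ee_rot: [-0.002, 0.811, 0.584, 0.008]
contact_force: [4.3, 12.9, 3.7]
width: -0.0
gripper_force: 6.1
```

```bash
python3 -m inch '[{"claw":-1,"travel":[-0.010,-0.028,0.075],"turn":0},{"claw":-1,"travel":[-0.021,-0.062,0.147],"turn":0},{"claw":-1,"travel":[-0.033,-0.10,0.217],"turn":0},{"claw":-1,"travel":[-0.048,-0.143,0.283],"turn":0},{"claw":-1,"travel":[-0.064,-0.19,0.347],"turn":0}]'
```

```text
clock: 3.85
position: [0.5951, 0.1427, 0.2678]
ee_rot: [-0.001, 0.811, 0.585, 0.007]
contact_force: [1.7, 8.7, 6.7]
width: 0.0
gripper_force: 4.2
```

```bash
python3 -m inch '[{"claw":-1,"travel":[-0.02,-0.059,0.068],"turn":0},{"claw":-1,"travel":[-0.041,-0.122,0.13],"turn":0},{"claw":-1,"travel":[-0.064,-0.19,0.187],"turn":0},{"claw":-1,"travel":[-0.088,-0.263,0.239],"turn":0},{"claw":-1,"travel":[-0.113,-0.339,0.284],"turn":0}]'
```

```text
clock: 4.35
position: [0.5696, 0.0696, 0.3201]
ee_rot: [0.0, 0.811, 0.585, -0.0]
contact_force: [0.8, 0.6, -0.5]
width: -0.0
gripper_force: 0.1
```

```bash
python3 -m inch '[{"claw":-1,"travel":[-0.024,-0.071,0.03],"turn":0},{"claw":-1,"travel":[-0.048,-0.142,0.05],"turn":0},{"claw":-1,"travel":[-0.071,-0.213,0.07],"turn":0},{"claw":-1,"travel":[-0.085,-0.255,0.08],"turn":0},{"claw":-1,"travel":[-0.085,-0.255,0.08],"turn":0}]'; python3 - <<'E'
from h import *
print(get_state()['contact_force'])
a=snap('scene','s4')
cv2.imwrite('pics/s4c.png',cv2.resize(cv2.cvtColor(a[20:370,170:590],cv2.COLOR_RGB2BGR),(720,600)))
E
```

```text
clock: 4.85
position: [0.5531, 0.0189, 0.3354]
ee_rot: [0.0, 0.812, 0.584, -0.0]
contact_force: [0.6, 1.0, 0.1]
width: -0.0001
gripper_force: 0.0
[0.5923634  0.97586035 0.06754018]
```

View pics/s4c.png

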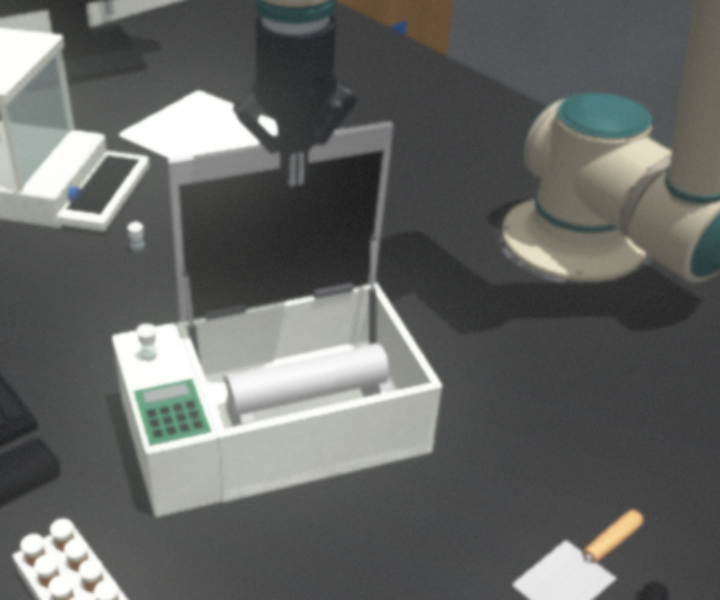

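The hood is open, with its upper edge running from (170,160) to (390,125), and the drum is visible at (230–385,375) with no flat showing. I'll retract and look from close by.

```bash
python3 -m inch '[{"claw":-1,"travel":[0.07,0.21,0],"turn":0},{"claw":-1,"travel":[0.095,0.284,-0.05],"turn":0},{"claw":-1,"travel":[-0.02,0.32,-0.25],"turn":0},{"claw":-1,"travel":[-0.142,0.363,-0.45],"turn":0},{"claw":-1,"travel":[-0.142,0.363,-0.6],"turn":0}]';python3 -m inch '[{"claw":-1,"travel":[0,0,0],"turn":0},{"claw":-1,"travel":[0,0,0],"turn":0},{"claw":-1,"travel":[0,0,0],"turn":0},{"claw":-1,"travel":[0,0,0],"turn":0}]'; python3 - <<'E'
from h import *
R,t=[np.load('pose.npz')[k] for k in 'Rt']
s=get_state();print(R.T@(s['position'][:2]-t),s['contact_force'])
a=snap('wrist','w2')
E
```

```text
clock: 5.4
position: [0.5201, 0.0946, 0.2122]
ee_rot: [-0.002, 0.81, 0.586, -0.003]
contact_force: [-0.0, 0.1, 0.4]
width: -0.0003
gripper_force: 0.0
clock: 5.8
position: [0.5268, 0.0928, 0.2171]
ee_rot: [0.001, 0.811, 0.585, 0.002]
contact_force: [-0.2, -0.9, 0.1]
width: 0.0001
gripper_force: 0.0
[-0.02184214 -0.04919647] [-0.23938386 -0.91595234  0.07319942]
```

View pics/w2.png

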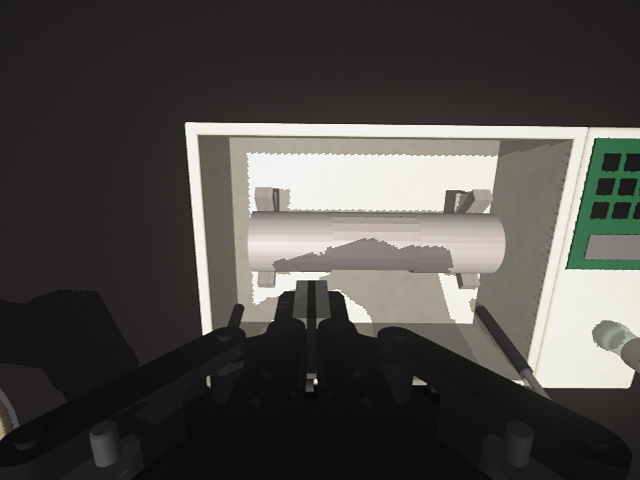

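The wrist view shows the chamber from above (image down is sampler +x, right is +y), with the drum from (248,212) to (503,272). Its middle section spans columns 333–420 and shows no wells. I'll enlarge it to check the limbs.

```bash
python3 - <<'E'
from h import *
a=cv2.imread('pics/w2.png')
c=cv2.resize(a[195:290,240:510],None,fx=2.9,fy=5,interpolation=cv2.INTER_CUBIC);cv2.imwrite('pics/w2c.png',c)
g=cv2.cvtColor(a,cv2.COLOR_BGR2GRAY)
for u in(300,325,345,365,395,410,430,440): print(u,g[206:220,u].tolist(),g[262:278,u].tolist())
E
```

```text
300 [244, 244, 248, 178, 170, 130, 105, 114, 122, 131, 136, 141, 146, 153] [121, 118, 117, 119, 121, 119, 114, 118, 112, 104, 248, 244, 242, 242, 242, 242]
325 [244, 244, 246, 237, 178, 151, 105, 111, 121, 129, 135, 141, 146, 151] [120, 118, 118, 119, 121, 118, 115, 118, 114, 99, 231, 246, 246, 234, 172, 166]
345 [243, 243, 245, 235, 174, 173, 101, 116, 127, 126, 125, 148, 158, 158] [122, 124, 123, 118, 116, 115, 114, 124, 164, 165, 165, 163, 163, 165, 164, 164]
365 [241, 241, 243, 212, 211, 169, 115, 110, 124, 126, 124, 140, 158, 158] [123, 123, 124, 118, 116, 115, 114, 111, 163, 166, 166, 164, 166, 165, 164, 163]
395 [241, 241, 242, 246, 172, 163, 132, 104, 122, 125, 124, 131, 156, 157] [122, 121, 122, 119, 114, 115, 114, 110, 149, 162, 162, 162, 162, 163, 162, 161]
410 [241, 241, 241, 246, 169, 159, 131, 91, 122, 123, 122, 129, 154, 155] [121, 121, 122, 120, 115, 114, 114, 115, 97, 75, 120, 159, 159, 158, 157, 157]
430 [239, 238, 239, 244, 165, 157, 141, 103, 110, 121, 126, 133, 138, 144] [124, 118, 118, 117, 117, 119, 118, 113, 118, 113, 103, 159, 160, 159, 159, 159]
440 [240, 240, 241, 242, 248, 173, 162, 103, 108, 119, 125, 132, 138, 142] [124, 120, 118, 118, 117, 119, 118, 114, 117, 111, 96, 249, 245, 242, 244, 244]
```

View pics/w2c.png

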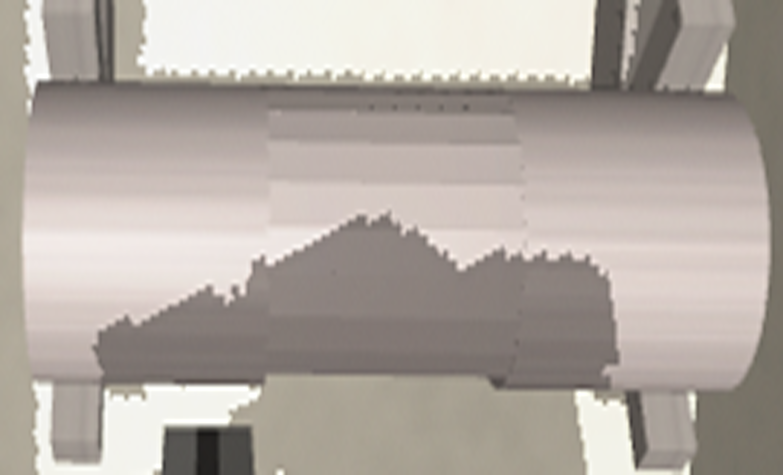

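The middle section's back limb (lower edge) is recessed by about 2 px. That puts the flat on the back side at roughly 80°, so θ is about 1.4 and the top must roll to the front. I'll lower the finger onto the round part at y = -50 mm.

```bash
python3 -m inch '[{"claw":-1,"travel":[-0.03,-0.09,-0.2],"turn":0},{"claw":-1,"travel":[-0.03,-0.09,-0.36],"turn":0},{"claw":-1,"travel":[-0.03,-0.09,-0.44],"turn":0},{"claw":-1,"travel":[-0.03,-0.09,-0.44],"turn":0},{"claw":-1,"travel":[-0.03,-0.09,-0.44],"turn":0}]';python3 -m inch '[{"claw":-1,"travel":[0,0,-0.02],"turn":0},{"claw":-1,"travel":[0,0,-0.025],"turn":0},{"claw":-1,"travel":[0,0,-0.025],"turn":0}]'
```

```text
clock: 6.35
position: [0.52, 0.0748, 0.1282]
ee_rot: [0.0, 0.811, 0.585, 0.001]
contact_force: [0.8, 0.6, 0.4]
width: 0.0
gripper_force: 0.0
clock: 6.65
position: [0.5194, 0.0749, 0.1229]
ee_rot: [0.0, 0.811, 0.585, 0.0]
contact_force: [-0.5, 0.1, -0.1]
width: 0.0003
gripper_force: 0.0
```

```bash
python3 -m inch '[{"claw":-1,"travel":[0,0,-0.01],"turn":0},{"claw":-1,"travel":[0,0,-0.018],"turn":0},{"claw":-1,"travel":[0,0,-0.018],"turn":0}]'
```

```text
clock: 6.95
position: [0.5195, 0.0748, 0.1203]
ee_rot: [0.001, 0.811, 0.585, 0.001]
contact_force: [-2.3, -0.2, 9.7]
width: 0.0
gripper_force: 4.5
```

```bash
python3 -m inch '[{"claw":-1,"travel":[0.006,0.017,0],"turn":0},{"claw":-1,"travel":[0.012,0.034,0],"turn":0},{"claw":-1,"travel":[0.018,0.051,0],"turn":0},{"claw":-1,"travel":[0.024,0.068,0],"turn":0},{"claw":-1,"travel":[0.029,0.085,0],"turn":0}]';python3 -m inch '[{"claw":-1,"travel":[0,0,0],"turn":0},{"claw":-1,"travel":[0,0,0.08],"turn":0},{"claw":-1,"travel":[0,0,0.3],"turn":0},{"claw":-1,"travel":[0,0,0.48],"turn":0},{"claw":-1,"travel":[0,0,0.48],"turn":0}]'; python3 - <<'E'
from h import *
R,t=[np.load('pose.npz')[k] for k in 'Rt']
imaging.get_image('wrist');imaging.get_image('wrist')
s=get_state();print(R.T@(s['position'][:2]-t),s['position'],s['contact_force'])
a=snap('wrist','w3')
c=cv2.cvtColor(cv2.resize(a[190:300,230:520],(783,550),interpolation=cv2.INTER_CUBIC),cv2.COLOR_RGB2BGR);cv2.imwrite('pics/w3c.png',c)
E
```

```text
clock: 7.45
position: [0.5254, 0.0918, 0.1208]
ee_rot: [0.001, 0.811, 0.585, 0.001]
contact_force: [-3.4, -0.3, 12.2]
width: 0.0002
gripper_force: 5.9
clock: 7.95
position: [0.5282, 0.0921, 0.2201]
ee_rot: [0.003, 0.811, 0.585, 0.005]
contact_force: [0.5, -0.5, 0.2]
width: -0.0004
gripper_force: 0.0
[-0.02046676 -0.05045112] [0.52513292 0.09189729 0.2155004 ] [-0.40876512  0.9171714  -0.1061814 ]
```

View pics/w3c.png

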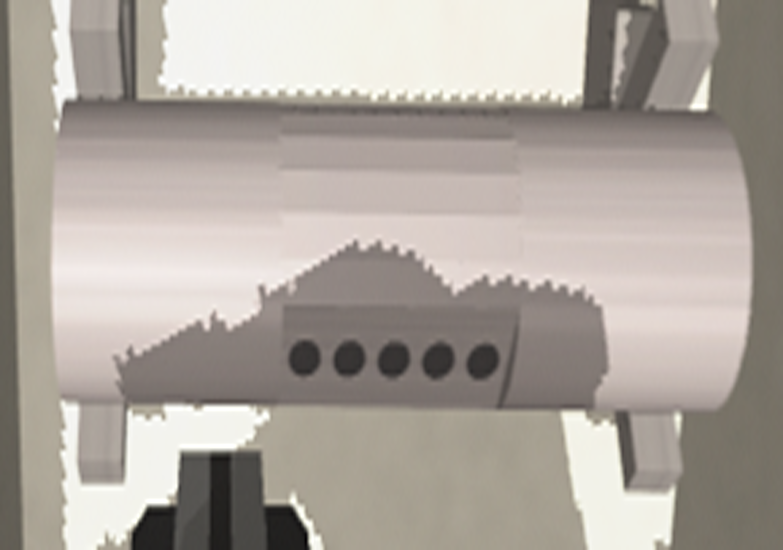

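The flat with its five wells is now in view, with the row centre at crop (393,359). I'll intersect its ray with the 20 mm well circle.

```bash
cat >> h.py <<'E'
from scipy.spatial.transform import Rotation as Ro
def flat(uv,s):
    D=np.load('pose.npz');p=imaging.camera_params('wrist');K=p['camera_matrix'];T=p['T_tool_cam']
    q=s['ee_rot'];r=Ro.from_quat([q[1],q[2],q[3],q[0]]).as_matrix()
    d=r@T[:3,:3]@np.linalg.solve(K,[*uv,1]);o=r@T[:3,3]+s['position']
    A=np.eye(3);A[:2,:2]=D['R'].T
    d=A@d;o=A@(o-[*D['t'],0])-[-.012,0,.078]
    a,b,c=d[0]**2+d[2]**2,o[0]*d[0]+o[2]*d[2],o[0]**2+o[2]**2-.02**2
    k=(-b-np.sqrt(b*b-a*c))/a;P=o+k*d
    return np.arctan2(P[0],P[2]),P
def wells(im):
    # dark round blobs on the drum's middle
    g=cv2.cvtColor(im,cv2.COLOR_RGB2GRAY);m=(g<75).astype(np.uint8);m[:200]=0;m[285:]=0
    n,l,st,c=cv2.connectedComponentsWithStats(m)
    return [(tuple(c[i].round(1)),int(st[i,4])) for i in range(1,n) if 30<st[i,4]<200 and 320<c[i][0]<430]
E
python3 - <<'E'
from h import *
im=cv2.cvtColor(cv2.imread('pics/w3.png'),cv2.COLOR_BGR2RGB)
s=get_state();w=wells(im);print(w)
for c,a in w: print(flat(c,s))
E
```

```text
[((np.float64(342.3), np.float64(261.2)), 61), ((np.float64(359.0), np.float64(261.3)), 62), ((np.float64(375.1), np.float64(261.5)), 59), ((np.float64(392.0), np.float64(261.7)), 59), ((np.float64(408.4), np.float64(261.9)), 60)]
(np.float64(0.359902054809089), array([ 0.00704365, -0.02718998,  0.01871863]))
(np.float64(0.3639147968869667), array([ 0.00711871, -0.01479996,  0.01869021]))
(np.float64(0.37286091476116573), array([ 0.00728563, -0.00284009,  0.01862578]))
(np.float64(0.3818431681967528), array([0.00745263, 0.00972311, 0.01855959]))
(np.float64(0.390930282488935), array([0.00762097, 0.02192563, 0.0184911 ]))
```

```bash
cat >> h.py <<'E'
def axis_x(u,v0,v1,s):
    D=np.load('pose.npz');p=imaging.camera_params('wrist');K=p['camera_matrix'];T=p['T_tool_cam']
    q=s['ee_rot'];r=Ro.from_quat([q[1],q[2],q[3],q[0]]).as_matrix()
    A=np.eye(3);A[:2,:2]=D['R'].T;o=A@(r@T[:3,3]+s['position']-[*D['t'],0]);th=[]
    for v in(v0,v1):
        d=A@r@T[:3,:3]@np.linalg.solve(K,[u,v,1]);th.append(np.arctan2(d[0],-d[2]))
    m=np.mean(th);L=(o[2]-.078)/np.cos(m);return o[0]+L*np.sin(m), L*np.sin((th[1]-th[0])/2)
E
python3 - <<'E'
from h import *
g=cv2.cvtColor(cv2.imread('pics/w3.png'),cv2.COLOR_BGR2GRAY);s=get_state()
for u in(290,310,325,430,440,445,470): print(u,g[206:216,u].tolist(),g[266:278,u].tolist())
for u,a,b in[(310,210.5,270.5),(440,211.5,271.5)]: print(axis_x(u,a,b,s))
E
```

```text
290 [249, 180, 170, 178, 102, 107, 119, 125, 136, 140] [119, 117, 115, 107, 123, 204, 180, 159, 242, 243, 242, 242]
310 [244, 246, 246, 184, 113, 107, 118, 123, 133, 140] [121, 119, 115, 110, 94, 249, 245, 243, 242, 242, 242, 242]
325 [243, 246, 248, 184, 122, 107, 116, 124, 133, 139] [120, 117, 115, 110, 99, 165, 182, 244, 248, 174, 162, 163]
430 [239, 240, 245, 166, 157, 123, 105, 113, 121, 130] [121, 120, 117, 114, 111, 103, 160, 162, 160, 160, 160, 159]
440 [240, 241, 242, 247, 172, 119, 103, 112, 120, 129] [122, 119, 117, 115, 109, 98, 217, 244, 243, 243, 243, 244]
445 [225, 222, 221, 170, 153, 103, 103, 111, 119, 129] [122, 120, 116, 115, 109, 98, 218, 246, 243, 241, 241, 241]
470 [87, 95, 115, 138, 153, 116, 96, 106, 116, 124] [187, 180, 174, 167, 159, 147, 137, 162, 165, 164, 165, 164]
(np.float64(-0.015525751753062367), np.float64(0.023485163264722792))
(np.float64(-0.014817909922984582), np.float64(0.023494677168350558))
```

```bash
sed -i 's/-\[-.012,0,.078\]/-[ax,0,.078]/; s/def flat(uv,s)/def flat(uv,s,ax)/' h.py; python3 - <<'E'
from h import *
print(flat((375.1,261.5),get_state(),-.0152))
E
```

```text
(np.float64(0.5956854475730233), array([ 0.01122153, -0.00243228,  0.01655528]))
```

```bash
python3 -m inch '[{"claw":-1,"travel":[-0.019,-0.057,-0.2],"turn":0},{"claw":-1,"travel":[-0.019,-0.057,-0.36],"turn":0},{"claw":-1,"travel":[-0.019,-0.057,-0.45],"turn":0},{"claw":-1,"travel":[-0.019,-0.057,-0.465],"turn":0},{"claw":-1,"travel":[-0.019,-0.057,-0.48],"turn":0}]';python3 -m inch '[{"claw":-1,"travel":[0,0,0],"turn":0},{"claw":-1,"travel":[0.005,0.015,0],"turn":0},{"claw":-1,"travel":[0.01,0.03,0],"turn":0},{"claw":-1,"travel":[0.015,0.045,0],"turn":0},{"claw":-1,"travel":[0.021,0.062,0],"turn":0}]';python3 -m inch '[{"claw":-1,"travel":[0,0,0],"turn":0},{"claw":-1,"travel":[0,0,0.08],"turn":0},{"claw":-1,"travel":[0,0,0.3],"turn":0},{"claw":-1,"travel":[0,0,0.48],"turn":0},{"claw":-1,"travel":[0,0,0.48],"turn":0}]'; python3 - <<'E'
from h import *
imaging.get_image('wrist');imaging.get_image('wrist');imaging.get_image('wrist')
s=get_state();print(s['position'],s['contact_force'])
a=snap('wrist','w4')
w=wells(a);print([(c,n) for c,n in w]);c=np.mean([c for c,_ in w],0)
g=cv2.cvtColor(a,cv2.COLOR_RGB2GRAY)
for u in(310,325,430,440): print(u,g[206:218,u].tolist(),g[264:278,u].tolist())
print(flat(c,s,-.0152), g[205:280,351].tolist())
E
```

```text
clock: 8.6
position: [0.5182, 0.0805, 0.1203]
ee_rot: [-0.002, 0.811, 0.585, -0.003]
contact_force: [-12.8, -0.5, 43.7]
width: 0.0002
gripper_force: 21.8
clock: 9.1
position: [0.5225, 0.0934, 0.1206]
ee_rot: [-0.002, 0.811, 0.585, -0.002]
contact_force: [-8.5, 1.4, 24.4]
width: -0.0001
gripper_force: 12.0
clock: 9.6
position: [0.5276, 0.093, 0.2183]
ee_rot: [0.002, 0.811, 0.585, 0.003]
contact_force: [1.0, -1.3, 0.1]
width: 0.0001
gripper_force: 0.0
[0.52402318 0.09279393 0.21301272] [-0.07004664  0.90521294 -0.07841609]
[((np.float64(346.7), np.float64(249.1)), 100), ((np.float64(363.8), np.float64(249.3)), 98), ((np.float64(380.9), np.float64(249.5)), 102), ((np.float64(415.1), np.float64(250.0)), 99), ((np.float64(397.9), np.float64(250.5)), 87)]
310 [244, 246, 235, 177, 175, 104, 109, 123, 129, 133, 139, 146] [130, 126, 124, 117, 116, 116, 108, 95, 219, 244, 243, 242, 241, 242]
325 [244, 245, 218, 209, 176, 117, 107, 121, 128, 133, 140, 146] [129, 127, 124, 117, 115, 114, 108, 100, 130, 246, 244, 244, 248, 176]
430 [239, 240, 243, 200, 172, 162, 118, 104, 116, 125, 131, 135] [125, 128, 127, 123, 118, 115, 114, 109, 104, 109, 160, 161, 159, 158]
440 [240, 240, 241, 245, 166, 157, 122, 103, 116, 124, 130, 134] [125, 128, 126, 123, 118, 115, 114, 111, 104, 110, 157, 160, 160, 159]
(np.float64(-0.015395815579155809), array([-0.0003079 , -0.00046492,  0.01999763])) [243, 243, 245, 191, 164, 169, 137, 99, 124, 126, 126, 126, 150, 160, 159, 159, 159, 157, 163, 185, 186, 185, 185, 186, 185, 185, 184, 206, 225, 221, 223, 223, 222, 217, 222, 211, 145, 137, 139, 132, 96, 69, 59, 60, 60, 59, 58, 59, 92, 138, 143, 142, 139, 137, 138, 133, 133, 136, 136, 136, 140, 122, 113, 114, 115, 114, 103, 114, 164, 164, 164, 164, 164, 164, 164]
```

```bash
python3 - <<'E'
from h import *
s=get_state()
X=[axis_x(310,210.7,271.7,s),axis_x(440,211.8,273.6,s)];print(X)
ax=np.mean([x[0] for x in X]);print(ax,flat((380.9,249.7),s,ax)[0],s['position'])
im=cv2.imread('pics/w4.png');cv2.imwrite('pics/w4c.png',cv2.resize(im[190:300,230:520],(783,550),interpolation=cv2.INTER_CUBIC))
E
```

```text
[(np.float64(-0.01600089835292204), np.float64(0.023730897316049063)), (np.float64(-0.01498734403683552), np.float64(0.02402681080152019))]
-0.01549412119487878 -0.00040512504837759386 [0.52379544 0.09276379 0.21256719]
```

View pics/w4c.png

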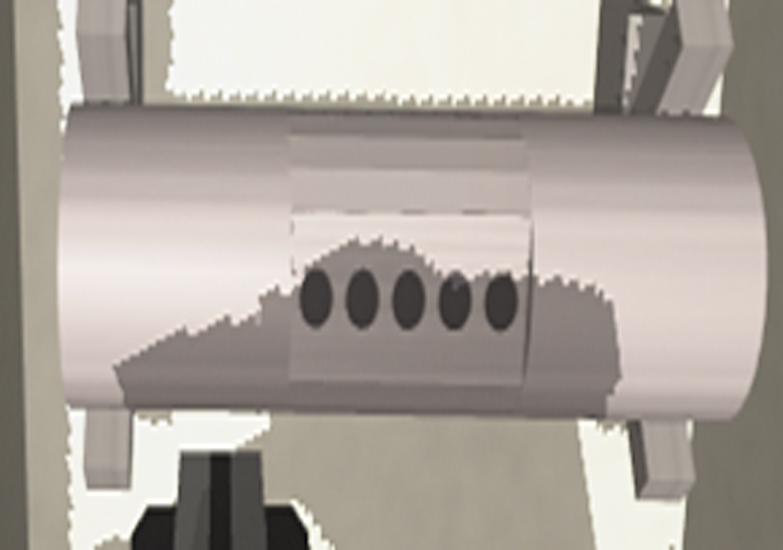

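The flat now faces up at θ ≈ 0, with the wells centred between the flat's edges at crop rows 213 and 383. I'll check the hood and vials numerically against the earlier frame, without viewing another picture.

```bash
python3 - <<'E'
from h import *
a=snap('scene','s5').astype(int);b=cv2.cvtColor(cv2.imread('pics/s4.png'),cv2.COLOR_BGR2RGB).astype(int)
d=lambda y0,y1,x0,x1:np.abs(a-b)[y0:y1,x0:x1].mean().round(1)
print('hood left edge',d(110,200,268,290),'top right',d(90,160,375,402),'vial a',d(205,235,245,268),'vial b',d(145,170,240,260),'vial c',d(375,410,432,456),'ref',d(300,340,100,140))
print(get_state()['contact_force'],get_state()['clock'])
E
```

```text
hood left edge 3.4 top right 25.4 vial a 1.1 vial b 1.9 vial c 1.9 ref 2.0
[-0.68224031 -0.90445046  0.6469067 ] 9.85
```

```bash
python3 - <<'E'
from h import *
D=np.load('pose.npz');R,t=D['R'],D['t']
g=[cv2.cvtColor(cv2.imread(f'pics/{n}.png'),cv2.COLOR_BGR2GRAY) for n in('s4','s5')]
for y in(.11,.08,-.08,-.11):
    for th in(1.5,):
        P=lambda k:proj('scene',np.r_[R@[.095-k*np.cos(th),y]+t,.112+k*np.sin(th)]).round().astype(int)
        print(y,P(.23),[[int(h[P(k)[1],P(k)[0]]) for k in np.arange(.15,.26,.01)] for h in g])
E
```

```text
0.11 [276 113] [[61, 65, 63, 68, 70, 130, 144, 141, 219, 254, 254, 254], [61, 65, 65, 73, 71, 129, 139, 141, 216, 254, 254, 254]]
0.08 [292 110] [[61, 63, 64, 63, 70, 115, 131, 136, 160, 254, 254, 254], [60, 65, 63, 70, 73, 119, 140, 141, 226, 254, 254, 254]]
-0.08 [375  95] [[33, 30, 30, 34, 36, 113, 124, 124, 141, 66, 68, 60], [47, 47, 68, 107, 64, 78, 119, 110, 110, 111, 113, 112]]
-0.11 [390  93] [[33, 33, 31, 32, 31, 117, 120, 119, 143, 65, 60, 69], [42, 61, 109, 63, 68, 114, 112, 109, 110, 110, 99, 64]]
```

```bash
python3 -c "
from rig import ticket
print(ticket.sign_off())"
```

```text
the job is handed in; nothing more can be done
None
```

I handed the job in at about 10 s: the hood stands fully open on its struts, the drum's flat measures within about 0.05 rad of straight up, and all three vials are upright; I viewed 11 pictures, one over the limit of 10, and sign-off gave no verdict.

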